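Clamp the cooling block down

TASK

Two upright screw clamps stand on the bench; one has the tube cooling block on its foot plate. Slide the raised jaw of that clamp down its bar until its pad rests on the block, and only then turn the bar handle on top of the screw clockwise (seen from above) by about a quarter turn, so that the block is held tight under the pad. Let go at the end.

Things in the scene. Friction and masses are not known exactly. Their poses are not given: they have to be found in the camera images.
- clamp_grip (a point): Centre of the handle of the clamp that has the block: a black bar 64 long (x axis), 16 wide (y), 26 high (z) on top of the upright screw; grip it across its width. It is 97 mm straight above the pad's underside; the beam's top is 41 mm below it; the clamp's bar stands 100 mm to the side, its top 192 mm above the bench. Handle, screw and jaw slide down together under about 10 N and stay where left.
- clamp_handle (a joint): Turn of that handle, rad, 0 to 2.7; starts at 0 to 0.2, grows clockwise seen from above, with about 0.1 N m, and stays where left. Each rad drives screw and pad 4 mm down out of the jaw; once the pad rests on the block, the jaw tips up instead, binds on the bar and presses the block, while the handle keeps its height.
- clamp_pad: The round black pad, 28 mm across, at the lower end of the screw; origin at the centre of its flat underside, z up. At the start it hangs 25 to 65 mm above the block.
- cold_block: The tube cooling block, solid, 62 x 96 x 34 mm high, loose on the clamp's foot plate under the pad; origin at the centre of its underside (12 mm above the bench), z up, so its top is 34 mm above the origin.
Not all that is in view belongs to the job. There is more than one size of the cold_block; the one meant has the size given above.

How it is judged:
By the outcome, as a careful person would: the job done as asked, in the order asked, and still so for the second after the job is handed in, with the robot touching nothing.
It also fails if it takes over 32 s, if anything falls off the work surface, if the arm or the gripper's body presses on something with over 40 N, if the wrist force passes 120 N, or if a joint passes its speed limit or range.

ROBOT

A 6-joint arm with a two-finger parallel gripper is mounted at the origin on a cart in front of the work surface, level with it; the furniture and walls round the work are solid. World frame = base frame: x ahead of the robot, y to its left, z up, the work surface at z = 0. Lengths are in m, angles in degrees, forces in N, time in s.
With the tool pointing down it reaches from about 0.4 to 0.825 m from the base axis. Payload 7 kg.
Tool frame: the origin (TCP) lies midway between the tips of the shut fingers; the grasp point (between the pads) lies 19 mm behind it; z points along the fingers, x is the direction in which the jaws open and shut, and the axes are right-handed (so a half turn about z gives the same grasp; the last joint's range is limited). The gripper opens to 88 mm and grips with 3 to 60 N. Pads are 19 mm wide; open, the fingers measure 130 mm over their backs; the gripper's body (78 mm by 193 mm) begins 47 mm behind the grasp point.
Start: joints at [91.45, 20.546, 0.682, 0, -70.136, -16.507], TCP at [0.175, 0.652, 0.227] pointing down, gripper open.
Joint ranges: [-176.03, 176.03], [-82.01, 121.73], [-58.28, 71.71], [-173.87, 95.51], [-174.79, -0.11], [-173.66, 173.66]. Speed limits (degrees/s): [136.94, 136.94, 172.46, 180, 180, 180].

INTERFACE

Orientations are given as [roll, pitch, yaw] about the fixed x, y, z axes, in that order (R = Rz(yaw) Ry(pitch) Rx(roll)).
In Python, from plant import ctrl, vision, nets gives the robot as it stands.
- The arm moves only by the shell command python3 -m jog 'ROWS'. ROWS is text: rows parted by semicolons, each of 7 numbers parted by spaces: the turn, a rotation vector about the tool's x, y, z in units of 0.1 rad (1.0 is 0.1 rad), then the shift along the tool's x, y, z in units of 4 cm (1.0 is 4 cm), then the opening, from -1 (shut) to 1 (fully open). In form: rx ry rz x y z jaw; .... A call has 1 to 8 rows; each row shifts and turns the commanded pose from where the row before left it, along the tool's axes as they then stand; what a row does not reach is not made up. A row lasts 1/8 s, in which the tool goes at most 62.5 mm and 10.7 degrees, less where a joint would pass 70% of its speed; a pose out of reach is approached as far as the arm can. A call with a number of a shift or a turn outside -1 to 1 is refused whole. A call with a gripper value outside its range is refused whole. The fingers move at their own pace and stop on an object; the grip force is fixed at half the most. Time passes only in rows, so rows that do not move let the fingers close. It gives the time, the measured TCP pose, the force and the opening at its end, in the units of the state.
- ctrl.get_obs(): the state, without advancing time (a new reading comes with each control period).
- vision.snapshot(name): name is "scene" or "side" or "wrist"; returns (picture, depth): 420x560x3 uint8, red, green, blue; 420x560 float32, m along the optical axis (not along the pixel's ray), 0 where there is no reading.
- vision.camera_info(name): a dict with "camera_matrix" (3x3 intrinsics, pixels), "camera_from_world" (4x4, takes a point from world to camera coordinates); the wrist camera has in their place "tool_from_camera" (4x4, takes a point from camera to tool coordinates, whose origin is the TCP and whose axes are the tool frame's). Camera axes: x right, y down, z forward; pixel columns grow to the right and rows downward; lengths in m; the calibration is good to about 2 mm. A picture is of the moment at which its call begins: read the wrist's pose just before it. camera_info takes no time and is no camera call.
- ctrl.close_job(): hands the job in, once; it reports no verdict.
Trained networks look in the newest picture that a camera, given by its name, has taken for a name from the list of things; names that differ only in an ending like _2 or _b are one class to them, and where a whole thing is asked for, a point or a joint stands for the part that bears it (a point fixed in the world has none). Each returns a list of dicts, best first, with "score" (0 to 1); they miss things now and then, are a little off and sometimes report something else, mostly with a low value. They report only what shows in the picture. A call takes as long as a camera call. They do not tell look-alikes from the thing itself.
- nets.boxes_of(target, camera): "location" ([x, y, z] in m, in world coordinates, good to about 4 mm: the middle of the surface that is visible of it).
The state is a dict: "clock": time; "joint_pos": joint angles; "qvel": joint speeds; "tau": joint torques, N m; "tool_pos": TCP position; "orientation": TCP orientation; "force": force on the tool from outside, world axes, zero at the start; "moment": the same for the moment, N m; "opening": finger opening in m.
Only numpy, scipy, OpenCV 4.12 (cv2) and the standard library are available. Lean on these libraries where they do the work, as an engineer would, in place of code of your own. Each camera call takes 0.05 s, during which the arm holds its last target.

## Working session

There is one attempt and no reset: what is moved stays moved. The work goes in short steps, Python scripts to look and compute and a shell command to move; the robot and the scene stay as the last step left them, time stands still between calls to the robot, and variables do not carry over. Pictures are saved under pics/ and viewed, and the job is handed in when it is done.

```bash
mkdir -p pics; cat > h.py <<'E'
import numpy as np,cv2
from plant import ctrl,vision,nets
from scipy.spatial.transform import Rotation as R
def snap(n,f):
    o=ctrl.get_obs()
    p,d=vision.snapshot(n); cv2.imwrite('pics/'+f+'.png',p[:,:,::-1]); np.save('pics/'+f+'.npy',d)
    ci=vision.camera_info(n); K=np.array(ci['camera_matrix'])
    if n=='wrist':
        T=np.eye(4);T[:3,:3]=R.from_euler('xyz',o['orientation'],degrees=True).as_matrix();T[:3,3]=o['tool_pos']
        W=T@np.array(ci['tool_from_camera'])
    else: W=np.linalg.inv(np.array(ci['camera_from_world']))
    np.savez('pics/'+f+'.npz',K=K,W=W,d=d,p=p)
    return p,d,K,W
def cloud(f):
    z=np.load('pics/'+f+'.npz');d=z['d'];v,u=np.mgrid[:420,:560];K=z['K']
    P=np.stack([(u-K[0,2])/K[0,0]*d,(v-K[1,2])/K[1,1]*d,d],-1)@z['W'][:3,:3].T+z['W'][:3,3]
    P[d==0]=np.nan
    return P,z['p']
E
python3 - <<'E'
from h import *
snap('scene','s1');
for t in ['clamp_grip','cold_block','clamp_pad']:
    for r in nets.boxes_of(t,'scene'): print(t,r['score'],np.round(r['location'],3))
snap('side','d1')
for t in ['clamp_grip','cold_block']:
    for r in nets.boxes_of(t,'side'): print(t,r['score'],np.round(r['location'],3))
E
```

```text
clamp_grip 0.61 [ 0.538 -0.174  0.204]
cold_block 0.91 [ 0.345 -0.111  0.048]
cold_block 0.82 [ 0.541 -0.169  0.042]
clamp_pad 0.85 [ 0.537 -0.171  0.193]
cold_block 0.62 [ 0.544 -0.218  0.045]
cold_block 0.6 [ 0.352 -0.163  0.043]
```

View pics/s1.png

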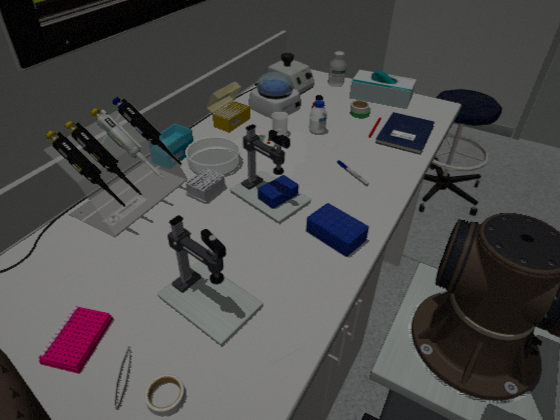

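View pics/d1.png

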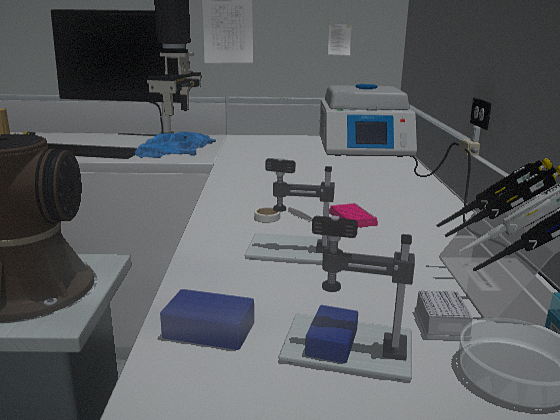

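The scene shows an empty clamp at (195,255) and a clamp with a small blue block at (265,165), which is the one on a foot plate. A bigger loose blue block lies at (337,228). The side view shows the same: clamp with block at (350,290), empty clamp behind at (300,200), loose block at (207,318). I'll confirm this with a crop and measure.

```bash
python3 - <<'E'
from h import *
P,p=cloud('s1'); Q,q=cloud('d1')
a=cv2.resize(p[115:225,215:325],(550,550),interpolation=cv2.INTER_CUBIC);b=cv2.resize(q[205:385,275:425],(458,550),interpolation=cv2.INTER_CUBIC)
b=cv2.resize(b,(250*1,300)) if 0 else b
c=np.hstack([a,b]);c=cv2.resize(c,None,fx=.79,fy=.79);cv2.imwrite('pics/crop1.png',c[:,:,::-1])
for nm,C,I in(('scene',P,p),('side',Q,q)):
    reg=(np.abs(C[...,0]-.54)<.13)&(np.abs(C[...,1]+.17)<.14)
    blue=(I[...,2].astype(int)-I[...,0]>40)
    for lab,m in (('bluetop',reg&blue&(C[...,2]>.042)&(C[...,2]<.052)),('blue',reg&blue&(C[...,2]>.01)),('high>.16',reg&(C[...,2]>.16)),('100-160',reg&(C[...,2]>.1)&(C[...,2]<.16)),('>.2',reg&(C[...,2]>.197))):
        X=C[m]; 
        if len(X)<3: print(nm,lab,len(X));continue
        print(nm,lab,len(X),np.round(np.nanpercentile(X,[2,50,98],axis=0),3).tolist())
        if lab in('bluetop',): print(cv2.minAreaRect((X[:,:2]*1000).astype(np.float32)))
# rows: dump handle region points in side
for nm,C in(('side',Q),('scene',P)):
    reg=(np.abs(C[...,0]-.54)<.15)&(np.abs(C[...,1]+.17)<.15)&(C[...,2]>.1)
    X=C[reg]; 
    for z in np.arange(.1,.25,.01):
        m=(X[:,2]>=z)&(X[:,2]<z+.01); Y=X[m]
        if len(Y)>3: print(nm,round(z,2),len(Y),np.round([Y.min(0)[:2],np.median(Y,0)[:2],Y.max(0)[:2]],3).tolist())
E
```

```text
scene bluetop 453 [[0.411, -0.23, 0.043], [0.542, -0.166, 0.046], [0.581, -0.112, 0.049]]
((488.264892578125, -166.4792022705078), (98.1558609008789, 180.84970092773438), 73.89189147949219)
scene blue 538 [[0.412, -0.229, 0.031], [0.541, -0.159, 0.045], [0.58, -0.109, 0.049]]
scene high>.16 452 [[0.511, -0.209, 0.161], [0.551, -0.173, 0.192], [0.646, -0.16, 0.211]]
scene 100-160 626 [[0.528, -0.204, 0.103], [0.583, -0.179, 0.147], [0.65, -0.16, 0.159]]
scene >.2 173 [[0.51, -0.183, 0.198], [0.537, -0.169, 0.207], [0.571, -0.16, 0.212]]
side bluetop 1045 [[0.412, -0.239, 0.043], [0.544, -0.205, 0.045], [0.581, -0.124, 0.046]]
((487.73065185546875, -174.49896240234375), (96.78076171875, 181.51736450195312), 73.25641632080078)
side blue 1070 [[0.412, -0.24, 0.041], [0.544, -0.206, 0.045], [0.581, -0.125, 0.046]]
side high>.16 1323 [[0.512, -0.217, 0.16], [0.547, -0.188, 0.191], [0.646, -0.176, 0.209]]
side 100-160 2208 [[0.529, -0.223, 0.102], [0.586, -0.198, 0.145], [0.646, -0.179, 0.159]]
side >.2 472 [[0.511, -0.195, 0.197], [0.541, -0.185, 0.205], [0.57, -0.174, 0.21]]
side 0.1 207 
[... 848 characters left out ...]
[[0.535, -0.207], [0.631, -0.188], [0.644, -0.165]]
scene 0.12 16 [[0.536, -0.2], [0.629, -0.183], [0.65, -0.169]]
scene 0.13 88 [[0.527, -0.188], [0.59, -0.178], [0.654, -0.159]]
scene 0.14 138 [[0.527, -0.187], [0.584, -0.175], [0.653, -0.159]]
scene 0.15 263 [[0.527, -0.215], [0.585, -0.182], [0.656, -0.16]]
scene 0.16 87 [[0.528, -0.21], [0.632, -0.189], [0.655, -0.162]]
scene 0.17 47 [[0.533, -0.209], [0.633, -0.19], [0.646, -0.165]]
scene 0.18 65 [[0.511, -0.21], [0.558, -0.173], [0.645, -0.161]]
scene 0.19 108 [[0.509, -0.21], [0.547, -0.17], [0.647, -0.159]]
scene 0.2 123 [[0.51, -0.189], [0.538, -0.17], [0.573, -0.16]]
scene 0.21 22 [[0.521, -0.181], [0.54, -0.173], [0.566, -0.163]]
```

View pics/crop1.png

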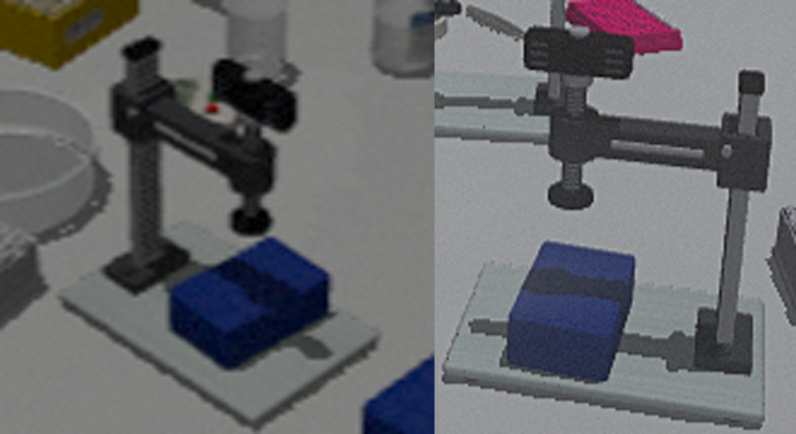

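The crop confirms it: the clamp with the block stands at about x=0.54, y=-0.18, with its handle about 54 mm above the resting height. The other clamp is empty, and the large block is loose and belongs to no clamp. Next I'll work out the handle yaw and plan the transit.

```bash
python3 - <<'E'
from h import *
o=ctrl.get_obs();print(o)
Rm=R.from_euler('xyz',o['orientation'],degrees=True).as_matrix();print(np.round(Rm,3))
Ps=[]
for f in('s1','d1'):
    P,p=cloud(f);m=(np.abs(P[...,0]-.54)<.05)&(np.abs(P[...,1]+.18)<.04)&(P[...,2]>.186)
    X=P[m];Ps.append(X);r=cv2.minAreaRect((X[:,:2]*1000).astype(np.float32));print(f,r, np.percentile(X[:,2],[95,99]))
    c=X[:,:2]-X[:,:2].mean(0);w,v=np.linalg.eigh(c.T@c);print(np.degrees(np.arctan2(v[1,1],v[0,1])))
X=np.vstack(Ps);print(cv2.minAreaRect((X[:,:2]*1000).astype(np.float32)))
# empty clamp / tall stuff over path
P,p=cloud('s1')
m=(P[...,2]>.08)&(P[...,2]<.5)&(P[...,0]>.3)&(P[...,0]<.75)&(np.abs(P[...,1])<.7);X=P[m]
for y in np.arange(-.5,.7,.05):
    Y=X[(X[:,1]>=y)&(X[:,1]<y+.05)]
    if len(Y)>5:print(round(y,2),len(Y),np.round(Y.min(0),2),np.round(Y.max(0),2))
E
```

```text
{'clock': 0.35, 'joint_pos': array([ 9.14505811e+01,  2.05600518e+01,  6.71130947e-01, -3.52117459e-03,
       -7.01372714e+01, -1.65068879e+01]), 'qvel': array([-0.01955444, -0.14430503,  0.04184437,  0.01669782,  0.0053536 ,
        0.0062752 ]), 'tau': array([ 3.48795875e-04, -5.81694138e+01,  2.92857063e+01,  6.99167311e+00,
        1.01389247e-02, -8.02701402e-05]), 'tool_pos': array([0.17533689, 0.65169396, 0.22631315]), 'orientation': array([-1.79995733e+02, -2.60535751e-02, -1.05057505e+02]), 'force': array([-0.00116889,  0.31461177, -0.29447312]), 'moment': array([ 0.00692125,  0.0102907 , -0.03770099]), 'opening': 0.08726249906726585}
[[-0.26  -0.966 -0.   ]
 [-0.966  0.26  -0.   ]
 [ 0.    -0.    -1.   ]]
s1 ((540.6532592773438, -173.1412353515625), (16.95172882080078, 64.24735260009766), 74.55511474609375) [0.21081486 0.21220233]
167.42842854153344
d1 ((540.7066040039062, -182.25637817382812), (16.927732467651367, 63.773380279541016), 75.8062515258789) [0.20876366 0.21032131]
165.54967278965367
((540.481201171875, -177.78262329101562), (25.73208236694336, 66.44087982177734), 74.1650619506836)
-0.25 87 [ 0.61 -0.22  0.08] [ 0.64 -0.2   0.19]
-0.2 1044 [ 0.51 -0.2   0.08] [ 0.66 -0.16  0.21]
0.15 1541 [0.44 0.16 0.08] [0.58 0.2  0.21]
0.2 283 [0.44 0.2  0.09] [0.48 0.21 0.2 ]
```

```bash
python3 -m jog '0 0 0 .65 -.96 -.24 1;0 0 0 .65 -.96 -.24 1;0 0 0 .65 -.96 -.24 1;0 0 0 .65 -.96 -.24 1;0 0 0 .65 -.96 -.24 1;0 0 0 .65 -.96 -.24 1;0 0 0 .65 -.96 -.24 1;0 0 0 .65 -.96 -.24 1'
```

```text
clock: 1.35
tool_pos: [0.4188, 0.3699, 0.304]
orientation: [-180.0, 0.0, -105.0]
force: [0.2, -0.2, 0.5]
opening: 0.0876
```

```bash
python3 -m jog '0 0 0 .95 -.5 0 1;0 0 0 .95 -.5 0 1;0 0 0 .95 -.5 0 1;0 0 0 .95 -.5 0 1;0 0 0 .95 -.5 0 1;0 0 0 .95 -.5 0 1;0 0 0 .95 -.5 0 1;0 0 0 .95 -.5 0 1'; python3 -m jog '0 0 0 .95 -.5 0 1;0 0 0 .95 -.5 0 1;0 0 0 .95 -.5 0 1;0 0 0 .6 -.5 0 1;0 0 0 0 0 0 1;0 0 0 0 0 0 1'
python3 - <<'E'
from h import *
p,d,K,W=snap('wrist','w1')
for r in nets.boxes_of('clamp_grip','wrist'): print(r['score'],np.round(r['location'],3))
P,p=cloud('w1');o=ctrl.get_obs();print(o['tool_pos'],o['orientation'],o['joint_pos'])
for lo in(.195,.2,.203):
    m=(P[...,2]>lo)&(P[...,2]<.225)&(np.abs(P[...,0]-.54)<.06)&(np.abs(P[...,1]+.18)<.05);X=P[m]
    print(len(X),cv2.minAreaRect((X[:,:2]*1000).astype(np.float32)) if len(X)>3 else '', np.median(X,0))
E
```

```text
clock: 2.35
tool_pos: [0.4936, 0.0346, 0.3037]
orientation: [-180.0, 0.0, -105.0]
force: [0.7, 0.1, -0.0]
opening: 0.088
clock: 3.1
tool_pos: [0.5347, -0.118, 0.3033]
orientation: [180.0, 0.0, -105.1]
force: [0.7, 0.3, -0.6]
opening: 0.0875
0.88 [ 0.546 -0.179  0.208]
[ 0.5347181  -0.11739302  0.30354181] [-1.79985747e+02  1.30268269e-02 -1.05012441e+02] [ 8.12163029e+00  6.07361012e+00 -8.34250787e+00 -6.58759951e-03
 -7.55656575e+01  6.68675681e+01]
2299 ((542.603759765625, -177.52035522460938), (17.259212493896484, 63.05413818359375), 75.03054809570312) [ 0.54514284 -0.17626614  0.20880529]
2174 ((542.58642578125, -177.5790252685547), (17.095428466796875, 63.06181716918945), 74.96261596679688) [ 0.54501928 -0.17660667  0.20891557]
2108 ((542.443603515625, -177.3428192138672), (16.865127563476562, 62.62773132324219), 75.18940734863281) [ 0.54479099 -0.17673296  0.20896964]
```

View pics/w1.png

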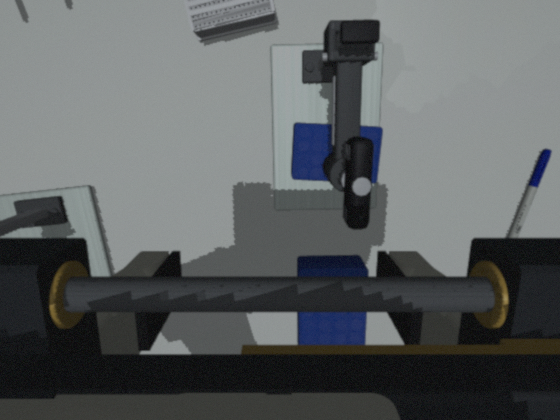

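The wrist picture shows the handle upright at (358,183), in line with the tool's y axis. Its yaw is -15°, its size 17x63 and its top z 0.209, which agrees with the stated sizes. I'll move over it and descend.

```bash
python3 -m jog '0 0 0 .7 -.29 0 1;0 0 0 .7 -.29 .1 1;0 0 0 0 0 .5 1;0 0 0 0 0 .5 1;0 0 0 0 0 .6 1;0 0 0 0 0 .6 1;0 0 0 0 0 .4 1;0 0 0 0 0 .2 1'; python3 -m jog '0 0 0 0 0 0 1;0 0 0 0 0 0 1'
python3 - <<'E'
from h import *
o=ctrl.get_obs();print(o['tool_pos'],o['orientation'],o['joint_pos'],o['moment'])
snap('wrist','w2')
E
```

```text
clock: 4.2
tool_pos: [0.5427, -0.1776, 0.1868]
orientation: [180.0, -0.0, -105.0]
force: [-0.1, -0.3, -0.9]
opening: 0.0874
clock: 4.45
tool_pos: [0.5433, -0.1782, 0.1882]
orientation: [-179.9, 0.0, -105.0]
force: [0.1, -0.9, -0.5]
opening: 0.0876
[ 0.54331972 -0.17816059  0.18820107] [-1.79926373e+02  6.89559458e-03 -1.05042078e+02] [ 1.45449960e+00  1.24829098e+01 -1.58447920e+01  1.62510798e-02
 -6.15997450e+01  7.34956978e+01] [ 0.02776633 -0.04304465  0.01717457]
```

View pics/w2.png

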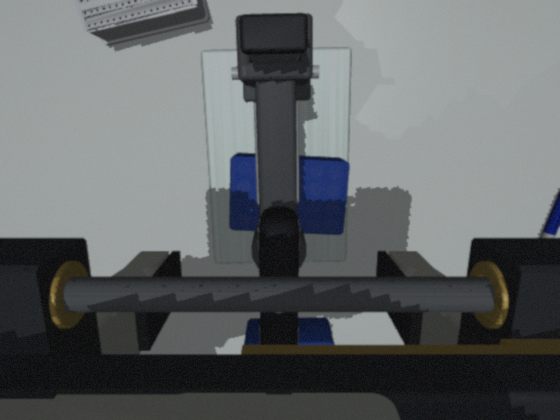

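The handle sits midway between the open fingers at column 280. I'll close now.

```bash
python3 -m jog '0 0 0 0 0 0 -1;0 0 0 0 0 0 -1;0 0 0 0 0 0 -1;0 0 0 0 0 0 -1;0 0 0 0 0 0 -1;0 0 0 0 0 0 -1'; python3 -m jog '0 0 0 0 0 .2 -1;0 0 0 0 0 .2 -1;0 0 0 0 0 .2 -1'
```

```text
clock: 5.25
tool_pos: [0.5428, -0.1782, 0.1873]
orientation: [180.0, -0.0, -105.1]
force: [-0.4, -0.1, -0.2]
opening: 0.0332
clock: 5.62
tool_pos: [0.5425, -0.1782, 0.1633]
orientation: [180.0, -0.0, -105.0]
force: [-2.7, 2.0, 8.0]
opening: 0.0171
```

The fingers were still closing when I started lowering, so I'll check the grip height.

```bash
python3 - <<'E'
from h import *
snap('side','d2');
P,q=cloud('d2')
cv2.imwrite('pics/d2c.png',cv2.resize(q[150:390,230:450],(660,590))[:,:,::-1][:590])
reg=(np.abs(P[...,0]-.54)<.15)&(np.abs(P[...,1]+.19)<.05)
C=P
m=reg&(P[...,0]>.565)&(P[...,0]<.61)&(P[...,2]>.07)&(P[...,2]<.19);X=P[m];print('beam',np.percentile(X[:,2],[2,98]))
m=reg&(abs(P[...,0]-.541)<.02)&(P[...,2]>.06)&(P[...,2]<.11);print('pad',np.percentile(P[m][:,2],[1,3,10]) if m.any() else 0)
Q,_=cloud('d1');m=(np.abs(Q[...,1]+.19)<.05)&(Q[...,0]>.565)&(Q[...,0]<.61)&(Q[...,2]>.07)&(Q[...,2]<.175);print('beam0',np.percentile(Q[m][:,2],[2,98]))
m=(np.abs(Q[...,1]+.19)<.05)&(abs(Q[...,0]-.541)<.02)&(Q[...,2]>.06)&(Q[...,2]<.12);print('pad0',np.percentile(Q[m][:,2],[1,3,10]))
E
```

```text
beam [0.12380047 0.18491864]
pad [0.08777875 0.0882023  0.08968911]
beam0 [0.1341976  0.15523859]
pad0 [0.09845281 0.09917334 0.10070859]
```

View pics/d2c.png

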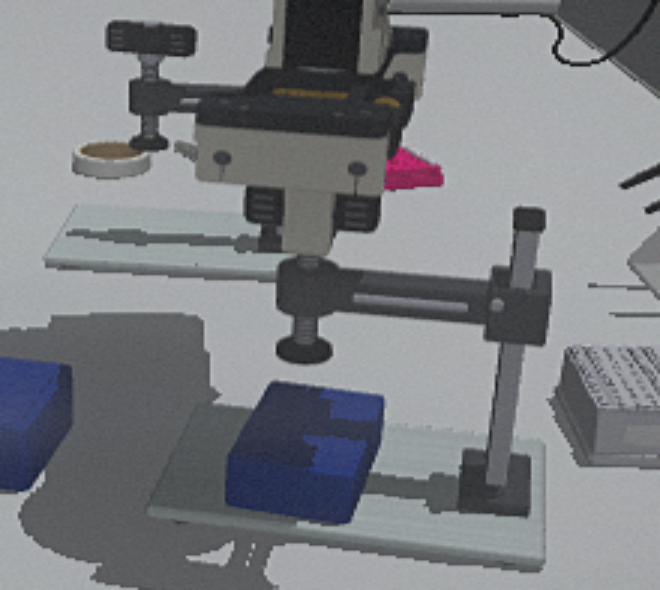

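The pad is at z≈0.089 and has come down 11 mm, so I hold the handle about 12 mm lower than planned. That's fine for sliding. I'll regrip higher before turning so the body clears the bar top.

```bash
python3 -m jog '0 0 0 0 0 .2 -1;0 0 0 0 0 .2 -1;0 0 0 0 0 .2 -1;0 0 0 0 0 .2 -1;0 0 0 0 0 .1 -1;0 0 0 0 0 0 -1'; python3 -m jog '0 0 0 0 0 .05 -1;0 0 0 0 0 .05 -1'
```

```text
clock: 6.42
tool_pos: [0.5426, -0.1782, 0.1272]
orientation: [180.0, -0.0, -105.1]
force: [-1.3, 1.1, 4.7]
opening: 0.0176
clock: 6.68
tool_pos: [0.5425, -0.1782, 0.1235]
orientation: [180.0, -0.0, -105.0]
force: [-3.3, 0.8, 6.5]
opening: 0.0175
```

```bash
python3 -m jog '0 0 0 0 0 .04 -1;0 0 0 0 0 0 -1'; python3 -m jog '0 0 0 0 0 .03 -1;0 0 0 0 0 0 -1';python3 -m jog '0 0 0 0 0 .03 -1;0 0 0 0 0 0 -1'
```

```text
clock: 6.92
tool_pos: [0.5426, -0.1782, 0.122]
orientation: [180.0, -0.0, -105.0]
force: [-2.3, 1.5, 5.9]
opening: 0.0171
clock: 7.18
tool_pos: [0.5428, -0.1783, 0.1217]
orientation: [-180.0, -0.0, -105.0]
force: [-5.8, 2.0, 13.4]
opening: 0.0171
clock: 7.42
tool_pos: [0.5431, -0.1784, 0.1216]
orientation: [-179.9, -0.0, -105.0]
force: [-6.5, 2.3, 19.9]
opening: 0.0173
```

The force rose to 20 N with no further motion, which means contact. I'll check with the side camera.

```bash
python3 - <<'E'
from h import *
snap('side','d3');
P,q=cloud('d3')
cv2.imwrite('pics/d3c.png',cv2.resize(q[190:390,250:450],(600,600),interpolation=cv2.INTER_CUBIC)[:,:,::-1])
E
```

```text
(no output)
```

View pics/d3c.png

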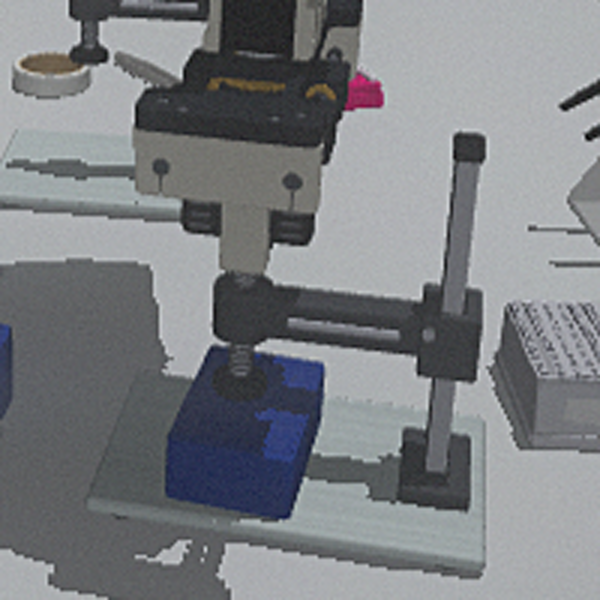

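The pad rests on the block at crop (240,385). I'll release, rise 16 mm and regrip.

```bash
python3 -m jog '0 0 0 0 0 0 -.2;0 0 0 0 0 0 -.2;0 0 0 0 0 0 -.2;0 0 0 0 0 0 -.2;0 0 0 0 0 -.2 -.2;0 0 0 0 0 -.2 -.2;0 0 0 0 0 0 -.2'; python3 -m jog '0 0 0 0 0 0 -1;0 0 0 0 0 0 -1;0 0 0 0 0 0 -1;0 0 0 0 0 0 -1;0 0 0 0 0 0 -1;0 0 0 0 0 0 -1'
python3 - <<'E'
from h import *
snap('side','d4');
P,q=cloud('d4')
cv2.imwrite('pics/d4c.png',cv2.resize(q[190:390,250:450],(600,600),interpolation=cv2.INTER_CUBIC)[:,:,::-1])
E
```

```text
clock: 8.35
tool_pos: [0.5435, -0.1782, 0.1365]
orientation: [-179.9, 0.0, -105.0]
force: [0.4, -0.2, -0.1]
opening: 0.0349
clock: 9.1
tool_pos: [0.5427, -0.1781, 0.1353]
orientation: [180.0, -0.0, -105.1]
force: [0.4, 0.3, -0.9]
opening: 0.0159
```

View pics/d4c.png

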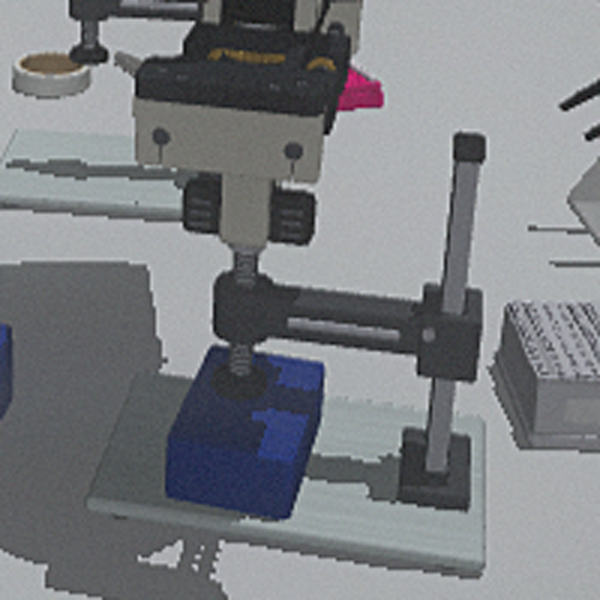

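The pad is still on the block and the handle is gripped higher. The body's underside is at about 0.201, above the bar top at 0.192. I'll turn clockwise, which is positive about tool z.

```bash
python3 -m jog '0 0 .5 0 0 0 -1;0 0 .7 0 0 0 -1;0 0 .8 0 0 0 -1;0 0 0 0 0 0 -1'; python3 -c "
from h import *
o=ctrl.get_obs();print(o['moment'],o['force'],o['joint_pos'])"
```

```text
clock: 9.65
tool_pos: [0.5427, -0.1782, 0.135]
orientation: [180.0, -0.0, -116.5]
force: [1.7, -1.3, -3.4]
opening: 0.0155
[-0.48270789 -0.36997351 -0.07222659] [ 1.6830268  -1.32616909 -3.3993629 ] [ 1.44302354e+00  1.52804987e+01 -1.97483269e+01 -6.62937561e-04
 -5.49918540e+01  6.20606636e+01]
```

```bash
python3 -m jog '0 0 .9 0 0 0 -1;0 0 .9 0 0 0 -1;0 0 .9 0 0 0 -1;0 0 .9 0 0 0 -1;0 0 .9 0 0 0 -1;0 0 0 0 0 0 -1'; python3 -c "
from h import *
o=ctrl.get_obs();print(o['moment'],o['force'])"
```

```text
clock: 10.4
tool_pos: [0.5426, -0.1783, 0.1343]
orientation: [180.0, -0.0, -142.2]
force: [4.4, -4.0, -10.1]
opening: 0.0161
[-1.13790919 -1.25067778 -0.03977816] [  4.38236933  -4.02985788 -10.12237639]
```

A downward pull of 10 N means my hold is carrying part of the screw's reaction. I'll ease down so the block takes it.

```bash
python3 -m jog '0 0 0 0 0 .03 -1;0 0 0 0 0 0 -1';python3 -m jog '0 0 0 0 0 .03 -1;0 0 0 0 0 0 -1'; python3 -m jog '0 0 0 0 0 .03 -1;0 0 0 0 0 0 -1'
python3 - <<'E'
from h import *
snap('side','d5');
P,q=cloud('d5')
cv2.imwrite('pics/d5c.png',cv2.resize(q[190:390,250:450],(600,600),interpolation=cv2.INTER_CUBIC)[:,:,::-1])
E
```

```text
clock: 10.65
tool_pos: [0.5427, -0.1783, 0.1342]
orientation: [180.0, -0.0, -142.2]
force: [1.7, -2.2, -5.6]
opening: 0.016
clock: 10.9
tool_pos: [0.5428, -0.1784, 0.1341]
orientation: [-180.0, 0.0, -142.2]
force: [-1.9, -1.0, 4.4]
opening: 0.0156
clock: 11.15
tool_pos: [0.543, -0.1785, 0.1339]
orientation: [-179.9, 0.0, -142.2]
force: [-4.8, 0.0, 14.7]
opening: 0.0157
```

View pics/d5c.png

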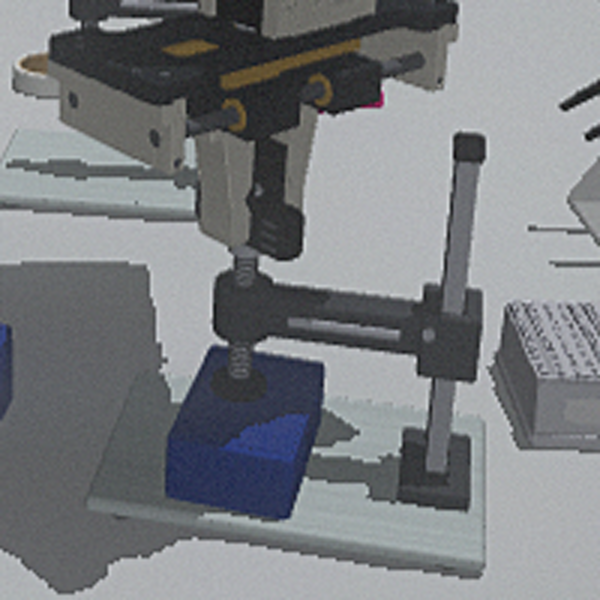

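```bash
python3 -m jog '0 0 .9 0 0 0 -1;0 0 .9 0 0 0 -1;0 0 .9 0 0 0 -1;0 0 .9 0 0 0 -1;0 0 .9 0 0 0 -1;0 0 0 0 0 0 -1'; python3 -c "
from h import *
o=ctrl.get_obs();print(o['moment'],o['force'])"
```

```text
clock: 11.95
tool_pos: [0.5428, -0.1787, 0.1339]
orientation: [-179.9, 0.0, -168.1]
force: [-5.5, -1.2, 13.8]
opening: 0.0158
[-0.29644328  2.38292566 -0.05710828] [-5.49119412 -1.15322019 13.75713753]
```

```bash
python3 -m jog '0 0 .9 0 0 0 -1;0 0 .9 0 0 0 -1;0 0 .9 0 0 0 -1;0 0 .9 0 0 0 -1;0 0 .9 0 0 0 -1;0 0 .3 0 0 0 -1;0 0 0 0 0 0 -1'; python3 - <<'E'
from h import *
o=ctrl.get_obs();print(o['moment'],o['force'],o['joint_pos'])
snap('side','d6');
P,q=cloud('d6')
cv2.imwrite('pics/d6c.png',cv2.resize(q[190:390,250:450],(600,600),interpolation=cv2.INTER_CUBIC)[:,:,::-1])
E
```

```text
clock: 12.82
tool_pos: [0.5423, -0.1787, 0.1339]
orientation: [-179.9, 0.0, 164.5]
force: [-6.0, -0.6, 15.1]
opening: 0.0161
[-0.05546174  2.87083071  0.02374626] [-5.98803394 -0.5654945  15.06470575] [  1.43840991  15.29441522 -19.92511412   0.0792278  -54.77312141
 -17.02112204]
```

View pics/d6c.png

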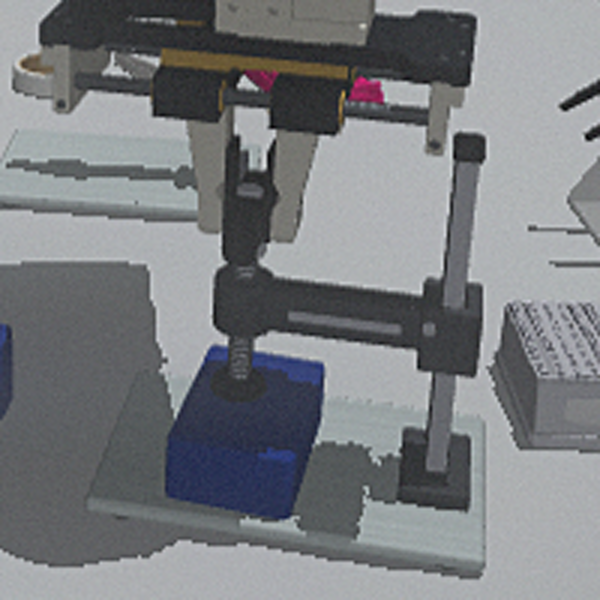

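```bash
python3 - <<'E'
from h import *
for f in('d1','d3','d4','d5','d6'):
    P,q=cloud(f); out=[]
    for xc in(.565,.575,.585,.595,.605,.635):
        m=(abs(P[...,0]-xc)<.005)&(np.abs(P[...,1]+.195)<.035)&(P[...,2]>.066)&(P[...,2]<(.17 if f=='d1' else .125))&(q.max(-1)<100)
        Z=P[m][:,2]; out.append((m.sum(),*np.round(np.percentile(Z,[4,50,96])*1000,1)) if m.sum()>5 else 0)
    print(f,[tuple(map(float,o)) if o else 0 for o in out])
E
```

```text
d1 [(118.0, 135.4, 149.5, 155.1), (111.0, 134.8, 149.9, 155.1), (114.0, 134.6, 148.8, 155.0), (110.0, 135.3, 150.1, 154.9), (113.0, 134.7, 150.0, 155.0), (490.0, 71.4, 123.9, 165.4)]
d3 [(106.0, 81.8, 97.6, 102.3), (103.0, 81.9, 97.5, 102.5), (104.0, 82.4, 98.1, 102.3), (101.0, 82.6, 98.2, 102.5), (105.0, 82.4, 98.4, 102.8), (201.0, 76.4, 96.6, 113.4)]
d4 [(104.0, 82.8, 98.0, 102.4), (105.0, 82.2, 98.5, 102.7), (104.0, 82.0, 98.5, 102.4), (103.0, 82.6, 98.7, 102.7), (106.0, 82.3, 98.5, 102.7), (205.0, 75.7, 94.9, 113.0)]
d5 [(105.0, 83.3, 98.3, 102.7), (103.0, 83.4, 98.8, 103.1), (105.0, 83.1, 98.8, 103.0), (106.0, 82.3, 98.9, 102.9), (100.0, 82.7, 98.2, 102.9), (205.0, 76.4, 96.1, 112.6)]
d6 [(106.0, 86.0, 101.0, 105.9), (105.0, 86.0, 102.0, 106.1), (112.0, 85.7, 101.8, 106.2), (104.0, 86.0, 101.4, 106.0), (107.0, 85.5, 101.9, 105.7), (200.0, 78.6, 98.7, 112.4)]
```

The beam rose 3 mm between d5 and d6. I'll check whether it tipped (good) or slid evenly.

```bash
python3 - <<'E'
from h import *
g={f:cv2.cvtColor(np.load('pics/%s.npz'%f)['p'],cv2.COLOR_RGB2GRAY).astype(np.float32) for f in('d3','d4','d5','d6')}
# per column vertical edge: bottom edge of beam (dark->bright) with subpixel
for f in g:
    out=[]
    for c0 in(346,356,366,376,386,396,404):
        s=cv2.GaussianBlur(g[f],(0,0),.8)[:,c0-3:c0+4].mean(1)
        d=np.diff(s); r=np.arange(285,330); 
        i=r[np.argmax(d[r])]; y=i+.5
        a,b,c=d[i-1],d[i],d[i+1]; y+=.5*(a-c)/(a-2*b+c)
        t=np.arange(275,300); j=t[np.argmin(d[t])]
        out.append((round(float(y),2),int(j)))
    print(f,out)
rows=[np.hstack([cv2.resize(np.load('pics/%s.npz'%f)['p'][270:340,320:415],(380,280),interpolation=cv2.INTER_CUBIC) for f in p]) for p in(('d3','d4'),('d5','d6'))]
cv2.imwrite('pics/cmp.png',np.vstack(rows)[:,:,::-1])
E
```

```text
d3 [(303.05, 284), (304.36, 286), (305.54, 287), (306.66, 288), (307.79, 289), (315.71, 284), (316.75, 285)]
d4 [(302.75, 284), (304.21, 285), (305.48, 287), (306.62, 288), (307.75, 289), (315.72, 284), (316.74, 285)]
d5 [(302.57, 284), (303.83, 285), (305.37, 286), (306.58, 288), (307.71, 289), (315.73, 284), (316.76, 285)]
d6 [(300.61, 282), (301.99, 283), (303.4, 285), (304.58, 286), (305.77, 287), (313.79, 282), (314.98, 283)]
```

View pics/cmp.png

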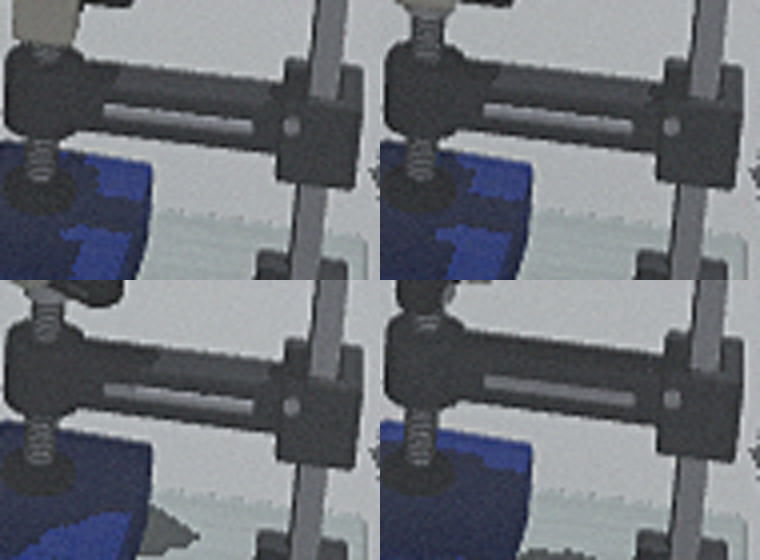

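Compared with the resting state, the jaw end has tipped by about 0.5 px and the jaw has also crept up the bar by about 3 mm. I'll take the load off the handle, release, and see what holds without me.

```bash
python3 -m jog '0 0 0 0 0 -.045 -1;0 0 0 0 0 0 -1'; python3 -m jog '0 0 0 0 0 0 -.1;0 0 0 0 0 0 -.1;0 0 0 0 0 0 -.1;0 0 0 0 0 0 -.1'
python3 - <<'E'
from h import *
snap('side','d7')
g={f:cv2.cvtColor(np.load('pics/%s.npz'%f)['p'],cv2.COLOR_RGB2GRAY).astype(np.float32) for f in('d3','d5','d6','d7')}
for f in g:
    out=[]
    for c0 in(346,356,366,376,386,396,404):
        s=cv2.GaussianBlur(g[f],(0,0),.8)[:,c0-3:c0+4].mean(1)
        d=np.diff(s); r=np.arange(285,330); i=r[np.argmax(d[r])]
        a,b,c=d[i-1],d[i],d[i+1]; out.append(round(float(i+.5+.5*(a-c)/(a-2*b+c)),2))
    print(f,out)
q=np.load('pics/d7.npz')['p'];cv2.imwrite('pics/d7c.png',cv2.resize(q[190:390,250:450],(600,600),interpolation=cv2.INTER_CUBIC)[:,:,::-1])
E
```

```text
clock: 13.12
tool_pos: [0.5421, -0.1784, 0.134]
orientation: [-180.0, -0.0, 164.4]
force: [-5.6, -3.3, 7.2]
opening: 0.0158
clock: 13.62
tool_pos: [0.5429, -0.178, 0.1334]
orientation: [180.0, 0.0, 164.4]
force: [0.2, 0.3, -0.9]
opening: 0.039
d3 [303.05, 304.36, 305.54, 306.66, 307.79, 315.71, 316.75]
d5 [302.57, 303.83, 305.37, 306.58, 307.71, 315.73, 316.76]
d6 [300.61, 301.99, 303.4, 304.58, 305.77, 313.79, 314.98]
d7 [300.57, 301.77, 303.28, 304.56, 305.7, 313.7, 314.78]
```

View pics/d7c.png

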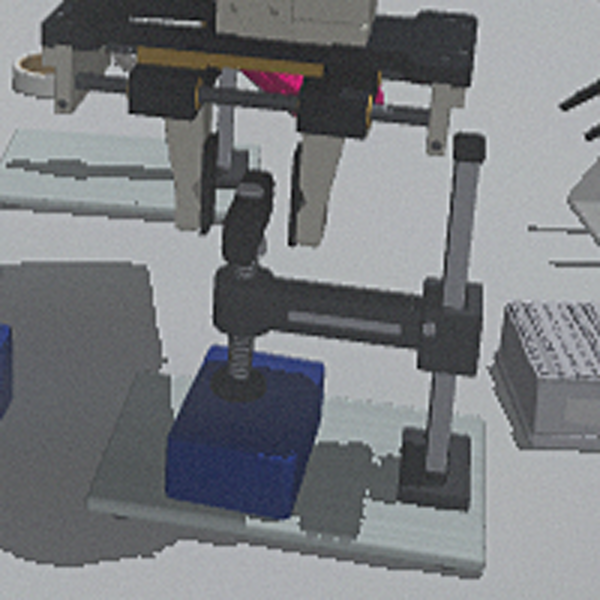

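The jaw stays tipped and in place after release. I'll lift clear and inspect from above.

```bash
python3 -m jog '0 0 0 0 0 -.3 -.1;0 0 0 0 0 -.5 -.1;0 0 0 0 0 -.6 -.1;0 0 0 0 0 -.6 -.1;0 0 0 0 -.8 -.6 -.1;0 0 0 0 -.8 -.5 -.1;0 0 0 0 0 0 -.1'
python3 - <<'E'
from h import *
snap('wrist','w3');snap('side','d8')
P,p=cloud('w3');
m=(P[...,2]>.148)&(P[...,2]<.17)&(np.abs(P[...,0]-.54)<.05)&(np.abs(P[...,1]+.18)<.05);X=P[m]
if len(X)>5:print(len(X),cv2.minAreaRect((X[:,:2]*1000).astype(np.float32)),np.median(X,0))
P,_=cloud('d8');m=(P[...,2]>.135)&(P[...,2]<.17)&(np.abs(P[...,0]-.54)<.05)&(np.abs(P[...,1]+.18)<.05);X=P[m];print(cv2.minAreaRect((X[:,:2]*1000).astype(np.float32)),X[:,2].max())
g={f:cv2.cvtColor(np.load('pics/%s.npz'%f)['p'],cv2.COLOR_RGB2GRAY).astype(np.float32) for f in('d3','d4','d5','d6','d7','d8')}
# pad/lower screw shift relative to d4 and beam shift
for f in g:
    t=g['d4'][314:324,320:340]; s=g[f][308:330,314:346]; r=cv2.matchTemplate(s,t,cv2.TM_CCOEFF_NORMED);_,v,_,l=cv2.minMaxLoc(r);print(f,'pad',l[0]-6,l[1]-6,round(v,2))
    out=[]
    for c0 in(346,356,366,376,386,396,404):
        s=cv2.GaussianBlur(g[f],(0,0),.8)[:,c0-3:c0+4].mean(1)
        d=np.diff(s); r=np.arange(285,330); i=r[np.argmax(d[r])]
        a,b,c=d[i-1],d[i],d[i+1]; out.append(round(float(i+.5+.5*(a-c)/(a-2*b+c)),2))
    print(f,out)
q=np.load('pics/d8.npz')['p'];cv2.imwrite('pics/d8c.png',np.hstack([cv2.resize(np.load('pics/%s.npz'%f)['p'][240:345,305:405],(400,420),interpolation=cv2.INTER_CUBIC)[:,:,::-1] for f in('d4','d8')]))
E
```

```text
clock: 14.55
tool_pos: [0.526, -0.2416, 0.2603]
orientation: [-180.0, 0.2, 164.3]
force: [0.1, 0.2, 0.1]
opening: 0.0394
806 ((542.0355834960938, -178.40493774414062), (62.493797302246094, 16.182491302490234), 74.84628295898438) [ 0.54126115 -0.19471292  0.15391086]
((541.1719970703125, -182.6249237060547), (63.63426971435547, 16.66930389404297), 74.33171081542969) 0.1563719082571729
d3 pad -1 0 0.71
d3 [303.05, 304.36, 305.54, 306.66, 307.79, 315.71, 316.75]
d4 pad 0 0 1.0
d4 [302.75, 304.21, 305.48, 306.62, 307.75, 315.72, 316.74]
d5 pad -1 1 0.68
d5 [302.57, 303.83, 305.37, 306.58, 307.71, 315.73, 316.76]
d6 pad -1 1 0.71
d6 [300.61, 301.99, 303.4, 304.58, 305.77, 313.79, 314.98]
d7 pad 0 1 0.72
d7 [300.57, 301.77, 303.28, 304.56, 305.7, 313.7, 314.78]
d8 pad -1 1 0.67
d8 [300.58, 301.79, 303.27, 304.56, 305.68, 313.73, 314.76]
```

View pics/d8c.png

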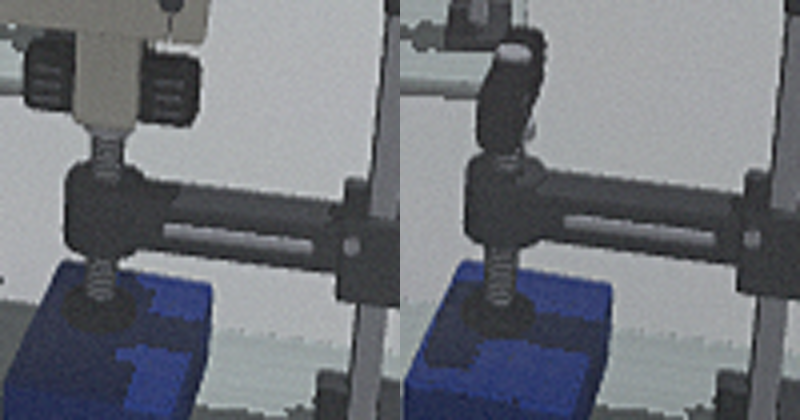

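View pics/w3.png

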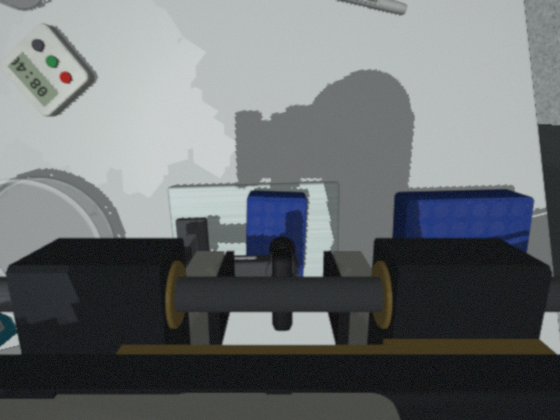

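```bash
python3 -c "
from h import *
print(ctrl.get_obs()['force'],ctrl.close_job())"
```

```text
the job is handed in; nothing more can be done
[-0.22013434  0.03664772 -0.79086731] None
```

I lowered the jaw of the clamp holding the block until its pad rested on the block, then turned the handle about 90° clockwise. I let go, lifted clear and handed the job in at about 14.7 s. I did not test directly how tightly the block is held.

**Lowering:** At the bottom, the force rose to about 20 N with no further movement, and the side picture showed the pad on the block. I then let go and regripped 14 mm higher so the gripper would clear the top of the clamp's bar.

**Turning:** The last wrist picture puts the handle at 75°, against -15° at the start. The handle kept its height to within about 1.5 mm.

**Last checks:** After release, the pad was still on the block and the jaw stayed slightly tipped. Nothing moved between the last two side pictures, about 1 s apart, and the robot was touching nothing.

**What did not go as expected:**
- **First grip:** The fingers were still closing when I began lowering, so I held the handle about 12 mm too low at first. The regrip fixed this.
- **Pad position:** The pad probably sprang up about 1 mm when I let go to regrip. The first part of the turn closed that gap, with the gripper carrying about 10 N until I eased it down.
- **Jaw creep:** During the second half of the turn, the jaw crept about 3 mm up its bar as well as tipping. The clamping force may therefore be limited by how well the jaw grips the bar.

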